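# Find the loaded laser housing in the slanted bin and lay it in the saddle

## Robot

A 6-joint arm with a two-finger parallel gripper is mounted at the origin on the work surface. World frame = base frame: x ahead of the robot, y to its left, z up, the work surface at z = 0. Lengths are in m, angles in rad, forces in N, time in s.
With the tool pointing down it reaches from about 0.35 to 0.775 m from the base axis. Payload 5.5 kg.
Tool frame: the origin (TCP) lies on the centre line of the jaws, within the pads' length; the fingertips stand 11 mm ahead of it and the grasp point (between the pads) lies 8 mm behind it; z points along the fingers, y is the line along which they close (so a half turn about z gives the same grasp; the last joint's range is limited). The gripper opens to 85 mm and grips with 20 to 120 N. Pads are 22 mm wide; open, the fingers measure 114 mm over their backs; the gripper's body (76 mm by 85 mm) begins 54 mm behind the grasp point. The pads swing forward as they close: fully open they stand 13 mm farther back than shut.
Start: joints at [1.177, 0.313, 0.046, 1.304, 0, 1.431], TCP at [0.144, 0.557, 0.242] pointing down, gripper open.
Joint ranges: [-2.76, 2.76], [-0.86, 1.69], [-1.03, 1.26], [-2.2, 2.34], [-1.47, 1.5], [-3.14, 3.14]. Speed limits (rad/s): [2.57, 2.57, 3.14, 3.14, 3.14, 3.14].

## Interface

Orientations are given as a unit quaternion [w, x, y, z].
In Python, from workcell import env, viewer, order, models gives the robot as it stands.
- The arm moves only by the tool drive_tool, never from a script. Its argument "series" is a list that holds one entry, the list of rows, each a list of 6 numbers: the shift along the tool's x, y, z each as a share of 120 mm, from -1 to 1, then the turn, a rotation vector about the tool's x, y, z each as a share of 180 degrees, from -1 to 1. A call has 1 to 20 rows; each row shifts and turns the commanded pose from where the row before left it, along the tool's axes as they then stand; what a row does not reach is not made up. A row lasts 1/8 s, in which the tool goes at most 62.5 mm and 10.7 degrees, less where a joint would pass 70% of its speed; a pose out of reach is approached as far as the arm can. A call with a number of a shift or a turn outside -1 to 1 is refused whole. A call with a gripper value outside its range is refused whole. "jaw" is the opening, from -1 (shut) to 1 (fully open), set as the call begins (left out, the last holds). The fingers move at their own pace and stop on an object; "grip_force" is the grip in N (left out, the last holds). Time passes only in rows, so rows that do not move let the fingers close. It gives the time, the measured TCP pose, the force, the opening and the grip force at its end, in the units of the state.
- env.get_state(): the state, without advancing time (a new reading comes with each control period).
- viewer.read_camera(name): name is "scene" or "top"; returns the picture (420x560x3 uint8, red, green, blue); there is no depth.
- viewer.camera_info(name): a dict with "intrinsics" (3x3 intrinsics, pixels), "R" (3x3) and "t" (3): a world point X has camera coordinates R X + t. Camera axes: x right, y down, z forward; pixel columns grow to the right and rows downward; lengths in m; the calibration is good to about 2 mm. A picture is of the moment at which its call begins. camera_info takes no time and is no camera call.
- order.hand_in(): hands the job in; it is judged then, once.
Trained networks look in the newest picture that a camera, given by its name, has taken for a name from the list of things; names that differ only in an ending like _2 or _b are one class to them, and where a whole thing is asked for, a point or a joint stands for the part that bears it (a point fixed in the world has none). Each returns a list of dicts, best first, with "score" (0 to 1); they miss things now and then, are a little off and sometimes report something else, mostly with a low value. They report only what shows in the picture. A call takes as long as a camera call. They do not tell look-alikes from the thing itself.
- models.silhouettes(label, camera): "region" (420x560 bool, what is visible of it) and "location" ([column, row] in pixels, amid what is visible of it).
The state is a dict: "clock": time; "joint_pos": joint angles; "qvel": joint speeds; "tau": joint torques, N m; "tcp_pos": TCP position; "orientation": TCP orientation; "wrist_force": force on the tool from outside, world axes, zero at the start; "ft_torque": the same for the moment, N m; "finger_gap": finger opening in m; "grip_force": force on a finger pad.
Only numpy, scipy, OpenCV 4.12 (cv2) and the standard library are available. Lean on these libraries where they do the work, as an engineer would, in place of code of your own. Each camera call takes 0.05 s, during which the arm holds its last target. There are 200 camera calls.

## Task

Three look-alike black laser housings lie in the slanted parts bin, but only one has its heavy optics block inside; the other two are empty shells. Find the loaded one by its weight and lay it gently and level in both forks of the metal saddle, roughly centred lengthwise, leaving the two empty ones lying flat in the bin. Do not knock over or push aside the mirror mount or the jar.

Things in the scene. Friction and masses are not known exactly. Their poses are not given: they have to be found in the camera images.
- housing_a: one of three look-alike closed black square housings, 124 (its x) x 34 x 34 mm, origin at its centre. At the start it lies in the slanted bin, its x up the slope, its z square to the bin floor, lower end against the bin's lower wall. An empty one weighs 0.18 to 0.28 kg, the loaded one 0.53 to 0.79 kg; which is which changes every time
- housing_b: one of three look-alike closed black square housings, 124 (its x) x 34 x 34 mm, origin at its centre. At the start it lies in the slanted bin, its x up the slope, its z square to the bin floor, lower end against the bin's lower wall. An empty one weighs 0.18 to 0.28 kg, the loaded one 0.53 to 0.79 kg; which is which changes every time
- housing_c: one of three look-alike closed black square housings, 124 (its x) x 34 x 34 mm, origin at its centre. At the start it lies in the slanted bin, its x up the slope, its z square to the bin floor, lower end against the bin's lower wall. An empty one weighs 0.18 to 0.28 kg, the loaded one 0.53 to 0.79 kg; which is which changes every time
- bin: grey open bin on the stand, slanted 32 deg (0.56 rad), open towards the robot's right. Origin: centre of the inner floor's surface, 75 mm above the table; x up the slope (about the robot's left), y across, z square to the floor, outwards. Inside 170 (x) x 300 (y) mm; walls 5 mm thick, 40 mm tall. The housings lie at y = +85, 0, -85 mm, centres at x = -23, z = 17 mm
- stand: fixed stand under the bin: plate 160 x 430 mm, origin at its underside's centre, z up, x about the robot's left (+y). Green 30 mm uprights at x = 11, y = +-200 mm, 236 mm tall, carry a green crossbar along y over the bin: x -4 to 26, z 200 to 230 mm. A straight-up lift from the bin runs into it; a lift square to the bin floor clears it by 25 mm
- saddle: fixed aluminium saddle: plate 130 x 85 x 12 mm with two U forks 16 mm thick at x = +-45 mm (74 mm clear between them), slots along x, 46 mm wide, slot floor 40 mm and cheek tops 62 mm above the table. Origin at the plate's underside centre, z up. A housing lying in it has its centre at z = 57 mm and its x along the saddle's x, either way round
- mirror_mount: a kinematic mirror mount, bystander: 56 mm steel foot, black 56 mm square head, 116 mm tall; origin under its foot
- jar: a closed jar 60 mm across and 75 mm tall, bystander; origin under its foot
Mind the look-alikes: they are no part of the job. Leave any yellow look-alike of the housing_b alone. What is shaped like the saddle but blue is not meant.

How it is judged:
On the way:
1. a housing is lifted clear of the bin (z of any of housing_a, housing_b, housing_c in the frame of bin above 0.08 m), for 0.2 s.
At the end, for the whole second after the job is handed in: The loaded housing (over 4.2 N on the saddle) rests in both forks: centre within 20 mm lengthwise and 10 mm sideways of the saddle's centre, 52 to 62 mm up, long axis within 0.12 rad of the slots. The two empty ones rest on the bin floor, centres under 30 mm above it. All at rest (((x of housing_a in the frame of saddle between -0.02 and 0.02 m and y of housing_a in the frame of saddle between -0.01 and 0.01 m and z of housing_a in the frame of saddle between 0.052 and 0.062 m and angle between the x axis of housing_a and the x axis of saddle, either way round below 0.12 rad and linear speed of each of housing_a, housing_b, housing_c below 0.02 m/s and contact force between housing_a and saddle above 4.2 N and x of housing_b in the frame of bin between -0.06 and 0.06 m and y of housing_b in the frame of bin between -0.15 and 0.15 m and z of housing_b in the frame of bin between 0 and 0.03 m and x of housing_c in the frame of bin between -0.06 and 0.06 m and y of housing_c in the frame of bin between -0.15 and 0.15 m and z of housing_c in the frame of bin between 0 and 0.03 m) or (x of housing_b in the frame of saddle between -0.02 and 0.02 m and y of housing_b in the frame of saddle between -0.01 and 0.01 m and z of housing_b in the frame of saddle between 0.052 and 0.062 m and angle between the x axis of housing_b and the x axis of saddle, either way round below 0.12 rad and linear speed of each of housing_b, housing_a, housing_c below 0.02 m/s and contact force between housing_b and saddle above 4.2 N and x of housing_a in the frame of bin between -0.06 and 0.06 m and y of housing_a in the frame of bin between -0.15 and 0.15 m and z of housing_a in the frame of bin between 0 and 0.03 m and x of housing_c in the frame of bin between -0.06 and 0.06 m and y of housing_c in the frame of bin between -0.15 and 0.15 m and z of housing_c in the frame of bin between 0 and 0.03 m) or (x of housing_c in the frame of saddle between -0.02 and 0.02 m and y of housing_c in the frame of saddle between -0.01 and 0.01 m and z of housing_c in the frame of saddle between 0.052 and 0.062 m and angle between the x axis of housing_c and the x axis of saddle, either way round below 0.12 rad and linear speed of each of housing_c, housing_a, housing_b below 0.02 m/s and contact force between housing_c and saddle above 4.2 N and x of housing_a in the frame of bin between -0.06 and 0.06 m and y of housing_a in the frame of bin between -0.15 and 0.15 m and z of housing_a in the frame of bin between 0 and 0.03 m and x of housing_b in the frame of bin between -0.06 and 0.06 m and y of housing_b in the frame of bin between -0.15 and 0.15 m and z of housing_b in the frame of bin between 0 and 0.03 m))); the robot touches nothing.
It fails at once if a bystander (mirror mount or jar) is moved by more than 30 mm (distance of any of mirror_mount, jar from where it was at the start of the episode above 0.03 m).
It fails at once if a housing is slammed into the saddle (more than 80 N) (contact force between any of housing_a, housing_b, housing_c and saddle above 80 N).
It also fails if it takes over 72 s, if anything falls off the work surface, if the arm or the gripper's body presses on something with over 40 N, if the wrist force passes 120 N, or if a joint passes its speed limit or range.

## Working session

There is one attempt and no reset: what is moved stays moved. The work goes in short steps, Python scripts to look and compute and a tool call to move; the robot and the scene stay as the last step left them, time stands still between calls to the robot, and variables do not carry over. Pictures are saved under pics/ and viewed, at most 10 in all, crops included, and the job is handed in when it is done.

Besides the shell and the picture viewer there is one more tool, called after ">>>" by a JSON object that holds its "api" and its "payload", one argument or row to a line. drive_tool: Moves the arm, as the interface text tells. Its arguments: {"type":"object","properties":{"series":{"type":"array"},"jaw":{"type":"number"},"grip_force":{"type":"number"}},"required":["series"]}

```bash
ls; mkdir -p pics; python3 - <<'E'
from workcell import env, viewer, order, models
import cv2,numpy as np
np.set_printoptions(precision=4,suppress=True)
ims=[]
for n in ["scene","top"]:
    im=viewer.read_camera(n); cv2.imwrite(f"pics/{n}0.png",im[:,:,::-1]); i=viewer.camera_info(n); print(n,i)
    for l in ["housing_a","bin","stand","saddle","mirror_mount","jar"]:
        for d in models.silhouettes(l,n): print(l,round(d["score"],2),np.round(d["location"],1),d["region"].sum())
print(env.get_state())
E
```

```text
pics
scene {'intrinsics': array([[406.5356,   0.    , 284.7668],
       [  0.    , 406.5356, 209.6976],
       [  0.    ,   0.    ,   1.    ]]), 'R': array([[ 0.2148,  0.9766, -0.0061],
       [ 0.5573, -0.1277, -0.8205],
       [-0.8021,  0.1729, -0.5717]]), 't': array([-0.0019, -0.2746,  1.5266])}
housing_a 0.9 [396.3 183.9] 788
housing_a 0.81 [374.7 172.3] 700
housing_a 0.7 [323.2 218.5] 284
housing_a 0.67 [426.5 179. ] 11397
housing_a 0.66 [418.1 200.3] 968
bin 0.98 [411.9 181.1] 5093
stand 0.8 [425.3 178.7] 11222
saddle 0.84 [221.6 238.2] 1553
saddle 0.6 [144.9 253.3] 1738
mirror_mount 0.55 [331.3 246.5] 986
jar 0.82 [222.6 201.4] 578
top {'intrinsics': array([[423.9552,   0.    , 280.0459],
       [  0.    , 423.9552, 218.8737],
       [  0.    ,   0.    ,   1.    ]]), 'R': array([[-0.0131, -0.9999,  0.0043],
       [-0.9973,  0.0127, -0.0729],
       [ 0.0728, -0.0052, -0.9973]]), 't': array([-0.1011,  0.568 ,  1.1167])}
housing_a 0.93 [244.4 216.1] 639
housing_a 0.79 [157.8 199.6] 773
housing_a 0.76 [167.6 228.7] 719
housing_a 0.59 [172.9 262.5] 703
bin 0.91 [160.1 242.2] 5313
stand 0.67 [151.7 239.8] 10851
saddle 0.95 [342.9 210.9] 1572
saddle 0.95 [409.2 205.3] 1601
mirror_mount 0.88 [254.2 160.2] 458
jar 0.65 [345.4 260. ] 452
{'clock': 0.7, 'joint_pos': array([1.1774, 0.3131, 0.0461, 1.3036, 0.    , 1.4312]), 'qvel': array([-0.0009, -0.0015, -0.0013,  0.0006, -0.    , -0.0019]), 'tau': array([ -0.002 , -48.0292,  29.8747,  -0.0002,  -0.0002,   0.    ]), 'tcp_pos': array([0.1444, 0.5566, 0.2424]), 'orientation': array([0.    , 0.1266, 0.992 , 0.0001]), 'wrist_force': array([-0.2881, -0.5028,  0.3512]), 'ft_torque': array([ 0.0451, -0.065 , -0.0588]), 'grip_force': 0.0, 'finger_gap': 0.08544770661264382}
```

```bash
python3 - <<'E'
import cv2,numpy as np
a=cv2.imread("pics/scene0.png");b=cv2.imread("pics/top0.png")
c=np.vstack([cv2.resize(a[110:310,100:500],(800,400),interpolation=2)]);cv2.imwrite("pics/s1.png",c)
c=cv2.resize(b[110:310,70:470],(800,400),interpolation=2);cv2.imwrite("pics/t1.png",c)
E
```

```text
(no output)
```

View pics/s1.png

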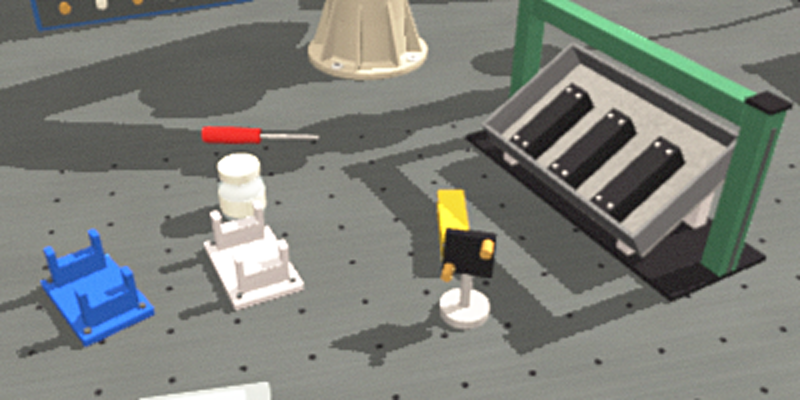

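View pics/t1.png

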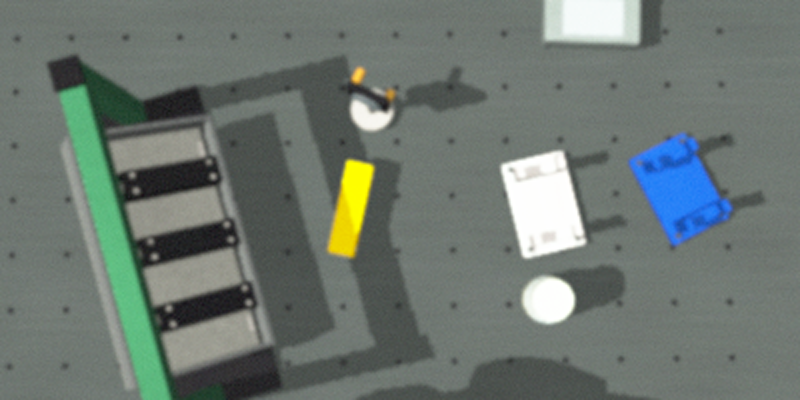

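Scene crop: three black housings in the slanted bin, at full-image pixels (375,172), (396,184) and (418,200). The yellow look-alike is at (323,218), the aluminium saddle at (222,238), the blue look-alike saddle at (145,253), the jar at (222,201) and the mirror mount at (331,246). In the top view the aluminium saddle is at (343,211) and the blue one at (409,205). I take the aluminium saddle and the three black housings because their colours match the description, and the enlarged crops confirm this.

Next I fit the poses from the silhouettes in both cameras.

```bash
cat > h.py <<'E'
import numpy as np, cv2
from scipy.spatial.transform import Rotation as Ro
from scipy.optimize import minimize
np.set_printoptions(precision=4,suppress=True)
T=0.56
def binR(p):
    h=np.array([np.cos(p),np.sin(p),0]);k=np.array([0,0,1.])
    x=np.cos(T)*h+np.sin(T)*k; z=-np.sin(T)*h+np.cos(T)*k
    return np.stack([x,np.cross(z,x),z],1)
def rz(p): return Ro.from_euler('z',p).as_matrix()
def box(lo,hi): return np.array([[x,y,z] for x in (lo[0],hi[0]) for y in (lo[1],hi[1]) for z in (lo[2],hi[2])],float)
def proj(P,c):
    q=P@c["R"].T+c["t"]; return (q[:,:2]/q[:,2:])*[c["intrinsics"][0,0],c["intrinsics"][1,1]]+c["intrinsics"][:2,2]
S=4
def draw(boxes,R,t,c):
    m=np.zeros((420*S,560*S),np.uint8)
    for b in boxes:
        u=(proj(b@R.T+t,c)+.5)*S
        cv2.fillConvexPoly(m,cv2.convexHull(u.astype(np.float32)).astype(np.int32),255)
    return cv2.resize(m,(560,420),interpolation=cv2.INTER_AREA)/255.
E
cat > fit.py <<'E'
from h import *
from workcell import viewer,models
cams={n:viewer.camera_info(n) for n in("scene","top")}
im={n:viewer.read_camera(n) for n in cams}
H=[box((-.085,y-.017,0),(.039,y+.017,.034)) for y in(.085,0,-.085)]
SAD=[box((-.065,-.0425,0),(.065,.0425,.012))]
# forks: base + cheeks
def forks(w):
    o=[]
    for s in(-1,1):
        a,b=sorted((s*.037,s*.053)); o.append(box((a,-w,.012),(b,w,.040)))
        for t in(-1,1):
            c,d=sorted((t*.023,t*w)); o.append(box((a,c,.012),(b,d,.062)))
    return o
def run(mk,obs,x0,sc):
    f=lambda p:sum(np.abs((mk(p,n)-o)).sum()/o.sum() for n,o in obs.items())
    best=None
    for k in range(3):
        r=minimize(f,x0 if best is None else best.x,method="Nelder-Mead",options=dict(initial_simplex=np.vstack([x0 if best is None else best.x]+[(x0 if best is None else best.x)+np.eye(3)[i]*sc[i]/(k+1)*(-1)**k for i in range(3)]),xatol=1e-4,fatol=1e-4)); best=r
    return best
def msk(l,n,pts):
    m=np.zeros((420,560))
    for d in models.silhouettes(l,n):
        if d["region"].sum()<2500 and any(np.hypot(*(np.array(d["location"])-p))<15 for p in pts): m=np.maximum(m,d["region"])
    return m
hp={"scene":[(396,184),(375,172),(418,200)],"top":[(158,200),(168,229),(173,262)]}
bar=[box((-.004,-.2,.2),(.026,.2,.23))]
oh={n:msk("housing_a",n,hp[n]) for n in cams}
def mkb(p,n):
    t=np.array([p[0],p[1],.075]); m=draw(H,binR(p[2]),t,cams[n])
    return m*(1-draw(bar,rz(p[2]),t*[1,1,0],cams[n]))
for sel in(["scene","top"],["scene"],["top"]):
    r=run(mkb,{n:oh[n] for n in sel},np.array([.5,.2,1.7]),[.03,.03,.15]); print("bin",sel,r.x,r.fun)
sp={"scene":[(222,238)],"top":[(343,211)]}
os_={n:msk("saddle",n,sp[n]) for n in cams}
for w in(.031,.0425):
  for sel in(["scene","top"],["scene"],["top"]):
    mks=lambda p,n:draw(SAD+forks(w),rz(p[2]),np.array([p[0],p[1],0]),cams[n])
    r=run(mks,{n:os_[n] for n in sel},np.array([.55,-.24,.15]),[.03,.03,.15]); print("saddle",w,sel,r.x,r.fun)
# bystanders: ground rays
for n,l,px,z in(("top","jar",(345.4,260),.04),("top","mirror",(254,160),.03),("top","yellow",(244,216),.02)):
    c=cams[n];d=c["R"].T@(np.linalg.inv(c["intrinsics"])@[*px,1]);o=-c["R"].T@c["t"];print(l,o+d*(z-o[2])/d[2])
E
python3 fit.py
```

```text
bin ['scene', 'top'] [0.5273 0.2147 1.8543] 0.9175978007376948
bin ['scene'] [0.5178 0.2224 1.877 ] 0.7716559891283246
bin ['top'] [0.5288 0.2156 1.8446] 0.06860566504740563
saddle 0.031 ['scene', 'top'] [ 0.5844 -0.2766  0.2265] 0.11817300761249239
saddle 0.031 ['scene'] [ 0.5817 -0.2771  0.2252] 0.04769174293345484
saddle 0.031 ['top'] [ 0.5861 -0.2763  0.2213] 0.040771654996901247
saddle 0.0425 ['scene', 'top'] [ 0.5853 -0.2764  0.2066] 0.26990328455205986
saddle 0.0425 ['scene'] [ 0.5817 -0.2783  0.2026] 0.16687299839238467
saddle 0.0425 ['top'] [ 0.5864 -0.2759  0.2239] 0.07694660917494099
jar [ 0.455  -0.2782  0.04  ]
mirror [ 0.7256 -0.0404  0.03  ]
yellow [ 0.5757 -0.0117  0.02  ]
```

```bash
cat > fit2.py <<'E'
import re
src=open("fit.py").read().split("for sel in")[0]
exec(src)
print({n:o.sum() for n,o in oh.items()})
p=np.array([.5288,.2156,1.8446])
m=mkb(p,"scene");print(m.sum())
r=run(mkb,{"scene":oh["scene"]},p,[.01,.01,.05]);print(r.x,r.fun)
v=im["scene"][:,:,::-1].copy()
for q,col in((p,(0,0,255)),(r.x,(0,255,0))):
    cs,_=cv2.findContours((mkb(q,"scene")>.5).astype(np.uint8),0,1);v=cv2.drawContours(v,cs,-1,col,1)
cs,_=cv2.findContours((oh["scene"]>.5).astype(np.uint8),0,1);v=cv2.drawContours(v,cs,-1,(255,0,0),1)
cv2.imwrite("pics/d1.png",cv2.resize(v[120:270,330:530],(800,600),interpolation=0))
E
python3 fit2.py
```

```text
{'scene': np.float64(2486.0), 'top': np.float64(2020.0)}
2692.211764705882
[0.5205 0.2192 1.8547] 0.11431230577508558
```

View pics/d1.png

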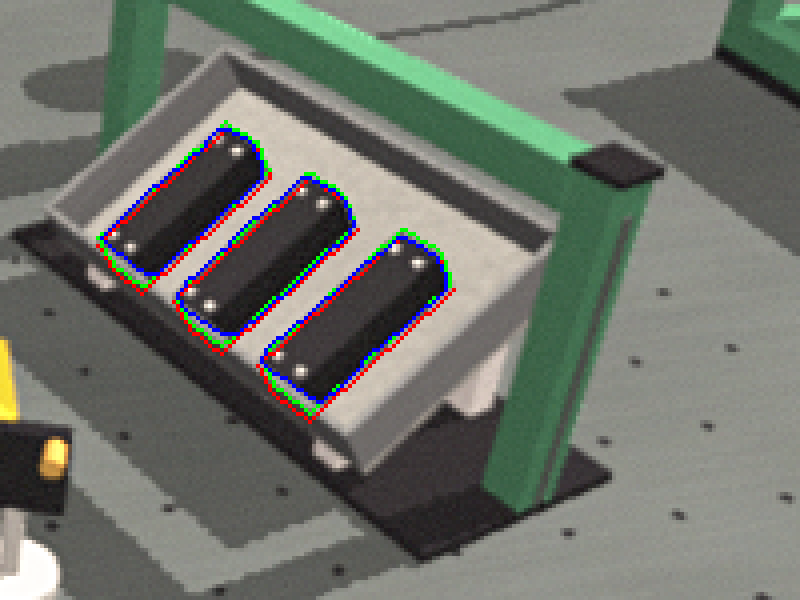

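```bash
cat > fit3.py <<'E'
exec(open("fit.py").read().split("for sel in")[0])
wall=[box((-.090,-.155,0),(-.085,.155,.04))]
def mkb2(p,n):
    t=np.array([p[0],p[1],.075]); m=mkb(p,n)
    return m*(1-draw(wall,binR(p[2]),t,cams[n])) if n=="scene" else m
for sel in(["scene","top"],["scene"],["top"]):
    r=run(mkb2,{n:oh[n] for n in sel},np.array([.5288,.2156,1.8446]),[.006,.006,.03]);print(sel,r.x,r.fun)
E
cat > plan.py <<'E'
from h import *
def cur():
    from workcell import env
    s=env.get_state(); q=s["orientation"]; return s,s["tcp_pos"],Ro.from_quat([*q[1:],q[0]]).as_matrix()
def tr(R,p,tgt): return R.T@(np.array(tgt)-p)/.12
def rot(R,Rt): return Ro.from_matrix(R.T@Rt).as_rotvec()/np.pi
E
python3 fit3.py
```

```text
['scene', 'top'] [0.5277 0.2145 1.8492] 0.20287460192215703
['scene'] [0.5235 0.2151 1.8605] 0.060303393675760764
['top'] [0.5283 0.2156 1.8472] 0.054994081879045045
```

```bash
cat >> plan.py <<'E'
BO=np.array([.526,.215,.075]); BR=binR(1.852); SO=np.array([.584,-.2767,0]); SY=.224
TB=BR@np.diag([1,-1,-1.])                     # tool axes in the bin
TS=rz(SY)@np.array([[1,0,0],[0,-1,0],[0,0,-1.]]) # tool x along saddle x
def b2w(x,y,z): return BO+BR@np.array([x,y,z])
E
python3 - <<'E'
from plan import *
s,p,R=cur()
pre=b2w(-.023,0,.15); print("pre",pre,"grasp",b2w(-.023,0,.014),"hous",[b2w(-.023,y,.017) for y in(.085,0,-.085)])
print("up",tr(R,p,p+[0,0,.2])); p2=np.array([pre[0],pre[1],p[2]+.2]); print("over",tr(R,p+[0,0,.2],p2))
print("rot",rot(R,TB)); print("down",tr(TB,p2,pre))
print(TB,TS)
E
```

```text
pre [0.5535 0.1197 0.1899] grasp [0.5335 0.1891 0.0746] hous [array([0.4523, 0.164 , 0.0772]), array([0.5339, 0.1876, 0.0772]), array([0.6156, 0.2112, 0.0772])]
up [-0.      0.     -1.6667]
over [-4.2142 -2.6678  0.    ]
rot [-0.0922  0.1619  0.3207]
down [-1.1174  0.      1.7823]
[[-0.2351  0.9607 -0.1474]
 [ 0.814   0.2775  0.5103]
 [ 0.5312  0.     -0.8473]] [[ 0.975   0.2221  0.    ]
 [ 0.2221 -0.975   0.    ]
 [ 0.      0.     -1.    ]]
```

>>> {"api": "drive_tool", "payload": {
  "series": [
    [[0,0,-0.42,0,0,0],[0,0,-0.42,0,0,0],[0,0,-0.42,0,0,0],[0,0,-0.42,0,0,0],[-0.35,-0.22,0,0,0,0],[-0.35,-0.22,0,0,0,0],[-0.35,-0.22,0,0,0,0],[-0.35,-0.22,0,0,0,0],[-0.35,-0.22,0,0,0,0],[-0.35,-0.22,0,0,0,0],[-0.35,-0.22,0,0,0,0],[-0.35,-0.22,0,0,0,0],[-0.35,-0.22,0,0,0,0],[-0.35,-0.22,0,0,0,0],[-0.35,-0.22,0,0,0,0],[-0.35,-0.22,0,0,0,0],[0,0,0,0,0,0]]
  ],
  "jaw": 0.4
}}

```text
clock: 3.52
tcp_pos: [0.5549, 0.1207, 0.4422]
orientation: [-0.001, 0.129, 0.992, -0.0]
wrist_force: [-0.3, 0.2, 0.7]
finger_gap: 0.0598
grip_force: 0.0
```

```bash
python3 - <<'E'
from plan import *
s,p,R=cur(); pre=b2w(-.023,0,.15)
print(s["clock"],p,s["joint_pos"],s["finger_gap"]); print("rot/8",rot(R,TB)/8,"then",tr(TB,p,pre))
E
```

```text
3.525 [0.5549 0.1207 0.4422] [ 0.0731  0.3518  0.5933  1.8142 -0.0003  0.3314] 0.05981935043159263
rot/8 [-0.0115  0.0202  0.0399] then [-1.121  -0.013   1.7786]
```

>>> {"api": "drive_tool", "payload": {
  "series": [
    [[0,0,0,-0.0115,0.0202,0.04],[0,0,0,-0.0115,0.0202,0.04],[0,0,0,-0.0115,0.0202,0.04],[0,0,0,-0.0115,0.0202,0.04],[0,0,0,-0.0115,0.0202,0.04],[0,0,0,-0.0115,0.0202,0.04],[0,0,0,-0.0115,0.0202,0.04],[0,0,0,-0.0115,0.0202,0.04],[0,0,0,0,0,0]]
  ]
}}

```text
clock: 4.65
tcp_pos: [0.5521, 0.1232, 0.4437]
orientation: [-0.221, 0.577, 0.769, 0.165]
wrist_force: [-0.2, 0.6, -0.5]
finger_gap: 0.0599
grip_force: 0.0
```

```bash
python3 - <<'E'
from plan import *
s,p,R=cur(); pre=b2w(-.023,0,.15)
print(s["clock"],p,s["joint_pos"]); print("rot",rot(R,TB),"then",tr(R,p,pre))
E
```

```text
4.65 [0.5521 0.1232 0.4437] [-0.1751  0.4707  0.6531  2.0238  0.4955  1.0431]
rot [-0.0005  0.0003  0.0007] then [-1.1485  0.0033  1.7767]
```

>>> {"api": "drive_tool", "payload": {
  "series": [
    [[-0.19,0,0.296,0,0,0],[-0.19,0,0.296,0,0,0],[-0.19,0,0.296,0,0,0],[-0.19,0,0.296,0,0,0],[-0.19,0,0.296,0,0,0],[-0.19,0,0.296,0,0,0],[0,0,0,0,0,0],[0,0,0,0,0,0]]
  ]
}}

```text
clock: 5.65
tcp_pos: [0.5542, 0.1212, 0.1925]
orientation: [-0.22, 0.576, 0.77, 0.166]
wrist_force: [0.4, 0.7, 0.5]
finger_gap: 0.0599
grip_force: 0.0
```

```bash
python3 - <<'E'
from plan import *
from workcell import viewer
s,p,R=cur(); pre=b2w(-.023,0,.014)
print(s["clock"],p,s["joint_pos"],s["wrist_force"]); print("rot",rot(R,TB),"then",tr(R,p,pre))
a=viewer.read_camera("scene")[60:260,270:550,::-1];b=viewer.read_camera("top")[140:340,60:340,::-1]
cv2.imwrite("pics/p2.png",cv2.resize(np.hstack([a,b]),(800,286),interpolation=2))
E
```

```text
5.65 [0.5542 0.1212 0.1925] [-0.1779  0.4696  0.0339  1.4051  0.4949  1.0383] [0.4297 0.6715 0.4797]
rot [-0.      0.0005  0.0015] then [-0.0181 -0.0088  1.1463]
```

View pics/p2.png

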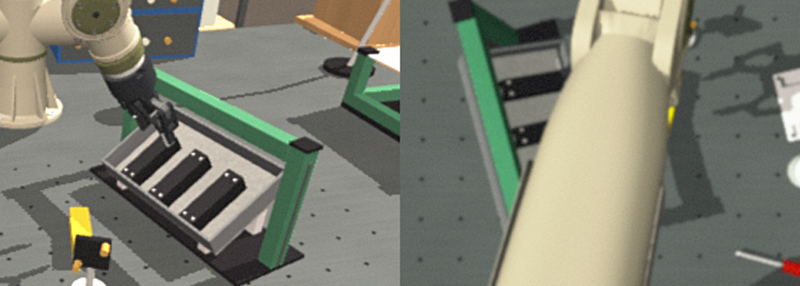

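The picture shows the gripper tilted square to the bin at crop (160,130), which is about where the projection of the middle housing's axis puts it. Descending.

>>> {"api": "drive_tool", "payload": {
  "series": [
    [[0,-0.009,0.25,0,0,0],[-0.018,0,0.25,0,0,0],[0,0,0.25,0,0,0],[0,0,0.15,0,0,0],[0,0,0.1,0,0,0],[0,0,0.08,0,0,0],[0,0,0.06,0,0,0],[0,0,0,0,0,0],[0,0,0,0,0,0]]
  ]
}}

```text
clock: 6.88
tcp_pos: [0.5332, 0.1881, 0.0739]
orientation: [-0.22, 0.577, 0.769, 0.166]
wrist_force: [-0.0, 0.7, 0.5]
finger_gap: 0.0599
grip_force: 0.0
```

```bash
cat > st.py <<'E'
from plan import *
s,p,R=cur()
print(s["clock"],"bin",BR.T@(p-BO),"F",s["wrist_force"],"M",s["ft_torque"],"gap",s["finger_gap"],"q",s["joint_pos"]); print("rot2TB",rot(R,TB))
E
python3 st.py
```

```text
6.875 bin [-0.0242  0.0005  0.0139] F [-0.0267  0.7172  0.5303] M [-0.4743 -0.1223  0.0082] gap 0.05994989419094983 q [-0.0684  0.5168 -0.2012  1.064   0.5215  1.1623]
rot2TB [-0.0001  0.0003  0.0008]
```

>>> {"api": "drive_tool", "payload": {
  "series": [
    [[0,0,0,0,0,0],[0,0,0,0,0,0],[0,0,0,0,0,0],[0,0,0,0,0,0],[0,0,0,0,0,0],[0,0,0,0,0,0]]
  ],
  "jaw": -1,
  "grip_force": 60
}}

```text
clock: 7.62
tcp_pos: [0.5344, 0.1881, 0.0744]
orientation: [-0.219, 0.577, 0.769, 0.167]
wrist_force: [4.8, -1.6, 5.6]
finger_gap: 0.033
grip_force: 61.4
```

```bash
python3 st.py
```

```text
7.625 bin [-0.0242 -0.0006  0.0145] F [ 4.7962 -1.5518  5.5753] M [-0.0727 -0.6886 -0.4828] gap 0.03298113315825342 q [-0.0685  0.5163 -0.2002  1.0629  0.5221  1.1624]
rot2TB [0.0007 0.0004 0.0011]
```

>>> {"api": "drive_tool", "payload": {
  "series": [
    [[0.02,0,-0.04,0,0,0],[0.01,0,-0.1,0,0,0],[0,0,-0.12,0,0,0],[0,0,0,0,0,0],[0,0,0,0,0,0],[0,0,0,0,0,0],[0,0,0,0,0,0]]
  ]
}}

```text
clock: 8.5
tcp_pos: [0.5363, 0.1755, 0.1016]
orientation: [-0.221, 0.577, 0.769, 0.166]
wrist_force: [0.1, -0.6, -7.2]
finger_gap: 0.033
grip_force: 60.3
```

```bash
python3 st.py
```

```text
8.5 bin [-0.0205  0.0011  0.0442] F [ 0.0678 -0.6459 -7.2425] M [-1.1088 -0.3567  0.0923] gap 0.03295527737702623 q [-0.0898  0.4968 -0.1582  1.1406  0.5167  1.1376]
rot2TB [-0.0005  0.0002  0.0007]
```

Wrist force on the middle housing is −7.2 N, i.e. about 0.75 kg, with no side force. That is far above any empty one, so this is the loaded housing. I lift it square to the bin floor, well clear.

>>> {"api": "drive_tool", "payload": {
  "series": [
    [[0,0,-0.15,0,0,0],[0,0,-0.25,0,0,0],[0,0,-0.25,0,0,0],[0,0,-0.25,0,0,0],[0,0,-0.25,0,0,0],[0,0,-0.1,0,0,0],[0,0,0,0,0,0],[0,0,0,0,0,0]]
  ]
}}

```text
clock: 9.5
tcp_pos: [0.5581, 0.0995, 0.2279]
orientation: [-0.221, 0.577, 0.769, 0.165]
wrist_force: [-0.7, 0.2, -6.1]
finger_gap: 0.0333
grip_force: 60.9
```

```bash
cat >> plan.py <<'E'
TS2=TS@np.diag([-1,-1,1.])
E
python3 st.py; python3 - <<'E'
from plan import *
s,p,R=cur()
mid=np.array([.56,-.03,.30]); print("mid",tr(R,p,mid)); print("rot/14",rot(R,TS2),rot(R,TS2)/14)
pre=SO+[0,0,.15]; print("pre",tr(TS2,mid,pre))
E
```

```text
9.5 bin [-0.0204  0.0012  0.1933] F [-0.6552  0.2468 -6.1466] M [-1.117  -0.2942  0.0136] gap 0.03332777229106235 q [-0.2125  0.4696  0.1199  1.5124  0.4854  1.002 ]
rot2TB [-0.0008 -0.      0.0006]
mid [-0.562  -0.2882 -1.0612]
rot/14 [ 0.1341 -0.143  -0.4673] [ 0.0096 -0.0102 -0.0334]
pre [ 0.2617 -2.0489  1.25  ]
```

>>> {"api": "drive_tool", "payload": {
  "series": [
    [[-0.094,-0.048,-0.177,0,0,0],[-0.094,-0.048,-0.177,0,0,0],[-0.094,-0.048,-0.177,0,0,0],[-0.094,-0.048,-0.177,0,0,0],[-0.094,-0.048,-0.177,0,0,0],[-0.094,-0.048,-0.177,0,0,0],[0,0,0,0.0096,-0.0102,-0.0334],[0,0,0,0.0096,-0.0102,-0.0334],[0,0,0,0.0096,-0.0102,-0.0334],[0,0,0,0.0096,-0.0102,-0.0334],[0,0,0,0.0096,-0.0102,-0.0334],[0,0,0,0.0096,-0.0102,-0.0334],[0,0,0,0.0096,-0.0102,-0.0334],[0,0,0,0.0096,-0.0102,-0.0334],[0,0,0,0.0096,-0.0102,-0.0334],[0,0,0,0.0096,-0.0102,-0.0334],[0,0,0,0.0096,-0.0102,-0.0334],[0,0,0,0.0096,-0.0102,-0.0334],[0,0,0,0.0096,-0.0102,-0.0334],[0,0,0,0.0096,-0.0102,-0.0334]]
  ]
}}

```text
clock: 12.0
tcp_pos: [0.5595, -0.0292, 0.2995]
orientation: [-0.0, -0.114, 0.993, 0.001]
wrist_force: [0.0, -0.1, -6.2]
finger_gap: 0.0329
grip_force: 61.3
```

>>> {"api": "drive_tool", "payload": {
  "series": [
    [[0,0,0,0,0,0],[0,0,0,0,0,0]]
  ]
}}

```text
clock: 12.25
tcp_pos: [0.5601, -0.0301, 0.3004]
orientation: [-0.0, -0.111, 0.994, 0.0]
wrist_force: [0.3, 0.3, -6.2]
finger_gap: 0.0332
grip_force: 61.3
```

```bash
python3 st.py; python3 - <<'E'
from plan import *
s,p,R=cur()
print("pos",p,"rot",rot(R,TS2)); pre=SO+[0,0,.15]; print("pre",tr(R,p,pre))
E
```

```text
12.25 bin [-0.0878  0.0353  0.3211] F [ 0.2893  0.3041 -6.2018] M [-0.0025 -0.0375 -0.045 ] gap 0.03324440572022513 q [-0.1971  0.278   0.139   1.4328  0.0004 -0.4205]
rot2TB [-0.1345  0.1422  0.4679]
pos [ 0.5601 -0.0301  0.3004] rot [ 0.0003 -0.0002 -0.0002]
pre [ 0.2596 -2.0489  1.2522]
```

>>> {"api": "drive_tool", "payload": {
  "series": [
    [[0.026,-0.205,0,0,0,0],[0.026,-0.205,0,0,0,0],[0.026,-0.205,0,0,0,0],[0.026,-0.205,0,0,0,0],[0.026,-0.205,0,0,0,0],[0.026,-0.205,0,0,0,0],[0.026,-0.205,0,0,0,0],[0.026,-0.205,0,0,0,0],[0.026,-0.205,0,0,0,0],[0.026,-0.205,0,0,0,0],[0,0,0.25,0,0,0],[0,0,0.25,0,0,0],[0,0,0.25,0,0,0],[0,0,0.25,0,0,0],[0,0,0.25,0,0,0],[0,0,0,0,0,0],[0,0,0,0,0,0],[0,0,0,0,0,0]]
  ]
}}

```text
clock: 14.5
tcp_pos: [0.5862, -0.2785, 0.1534]
orientation: [0.002, -0.112, 0.994, -0.001]
wrist_force: [-0.2, 0.3, -5.6]
finger_gap: 0.0329
grip_force: 62.8
```

```bash
python3 - <<'E'
from plan import *
from workcell import viewer,models
s,p,R=cur()
print(p,"rot",rot(R,TS2),"pre",tr(R,p,SO+[0,0,.15]),s["joint_pos"])
ims=[]
for n in("scene","top"):
    v=viewer.read_camera(n)[:,:,::-1].copy(); c=viewer.camera_info(n)
    # predicted housing (yellow) and saddle slot edges (red)
    hb=box((-.062,-.017,-.017),(.062,.017,.017))@(rz(SY).T)+p+[0,0,.0025]
    pts=proj(hb,c)
    for d in models.silhouettes("housing_a",n):
        print(n,round(d["score"],2),d["location"],d["region"].sum(),"pred",proj(np.array([p+[0,0,.0025]]),c)[0])
    o=np.array(proj(SO[None]+[0,0,.06],c)[0],int)
    big=cv2.resize(v[o[1]-70:o[1]+70,o[0]-93:o[0]+93],None,fx=4.2,fy=4.2,interpolation=2)
    for a,b in((0,1),(0,2),(0,4),(1,3),(1,5),(2,3),(2,6),(3,7),(4,5),(4,6),(5,7),(6,7)):
        cv2.line(big,*[tuple(((pts[k]+.5-[o[0]-93,o[1]-70])*4.2).astype(int).tolist()) for k in(a,b)],(0,255,255),1)
    ims.append(big)
cv2.imwrite("pics/p3s.png",ims[0]);cv2.imwrite("pics/p3t.png",ims[1])
E
```

```text
[ 0.5862 -0.2785  0.1534] rot [-0.0011  0.0011  0.0001] pre [0.0146 0.019  0.0283] [-0.5672  0.488   0.0885  1.1664  0.0001 -0.7916]
scene 0.86 [219.5, 197.1] 594 pred [218.8989 191.882 ]
scene 0.76 [419.5, 199.7] 890 pred [218.8989 191.882 ]
scene 0.73 [375.0, 168.7] 714 pred [218.8989 191.882 ]
scene 0.52 [325.4, 216.2] 260 pred [218.8989 191.882 ]
top 0.95 [156.7, 199.1] 787 pred [351.911  205.5906]
top 0.92 [173.0, 261.1] 742 pred [351.911  205.5906]
top 0.65 [245.1, 212.8] 613 pred [351.911  205.5906]
top 0.59 [346.1, 183.6] 152 pred [351.911  205.5906]
```

View pics/p3s.png

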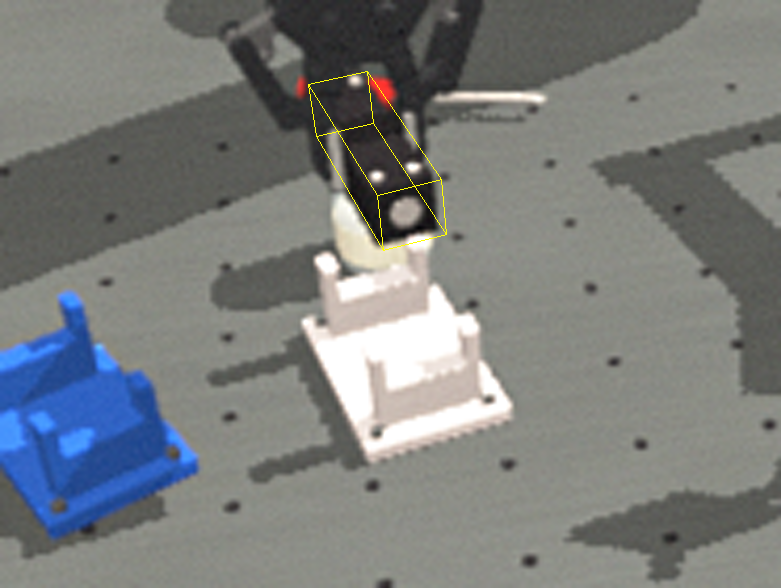

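View pics/p3t.png

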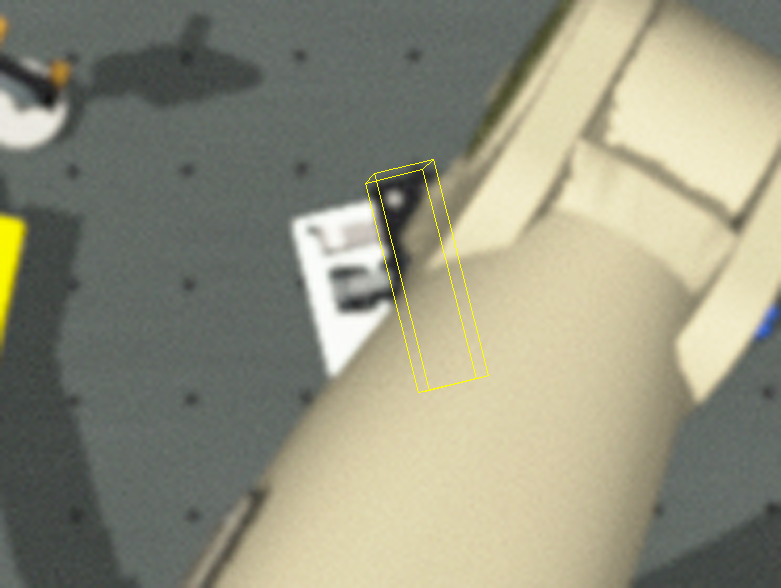

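Scene view: the loaded housing held level at crop (400,190), with its outline on the prediction to about 1 px, and the aluminium saddle directly below it. Top view: the visible housing end at (400,180) also fits. I lower it to just above the seat.

>>> {"api": "drive_tool", "payload": {
  "series": [
    [[0.0146,0.019,0.1,-0.001,0.001,0],[0,0,0.15,0,0,0],[0,0,0.15,0,0,0],[0,0,0.12,0,0,0],[0,0,0.1,0,0,0],[0,0,0.07,0,0,0],[0,0,0.04,0,0,0],[0,0,0,0,0,0],[0,0,0,0,0,0],[0,0,0,0,0,0]]
  ]
}}

```text
clock: 15.95
tcp_pos: [0.5831, -0.276, 0.0644]
orientation: [-0.001, -0.112, 0.994, 0.001]
wrist_force: [0.1, 0.4, -7.3]
finger_gap: 0.033
grip_force: 62.8
```

```bash
python3 - <<'E'
from plan import *
s,p,R=cur();print(p,s["wrist_force"],s["ft_torque"],rot(R,TS2),tr(R,p,SO+[0,0,.0545]))
E
```

```text
[ 0.5831 -0.276   0.0644] [ 0.0653  0.3988 -7.33  ] [-0.0237 -0.025  -0.0042] [ 0.0004 -0.0004  0.0002] [-0.0061 -0.0078  0.0822]
```

>>> {"api": "drive_tool", "payload": {
  "series": [
    [[0,0,0.02,0,0,0],[0,0,0.015,0,0,0],[0,0,0.01,0,0,0],[0,0,0.01,0,0,0],[0,0,0.01,0,0,0],[0,0,0,0,0,0],[0,0,0,0,0,0]]
  ]
}}

```text
clock: 16.82
tcp_pos: [0.5827, -0.2757, 0.056]
orientation: [-0.001, -0.112, 0.994, 0.001]
wrist_force: [0.1, -0.2, -6.9]
finger_gap: 0.0328
grip_force: 62.8
```

>>> {"api": "drive_tool", "payload": {
  "series": [
    [[0,0,0.01,0,0,0],[0,0,0,0,0,0],[0,0,0,0,0,0]]
  ]
}}

```text
clock: 17.2
tcp_pos: [0.5828, -0.2758, 0.0557]
orientation: [-0.001, -0.112, 0.994, 0.001]
wrist_force: [-4.3, 1.6, 4.1]
finger_gap: 0.0329
grip_force: 63.9
```

Contact is gentle, with about 11 N on the saddle. Releasing.

>>> {"api": "drive_tool", "payload": {
  "series": [
    [[0,0,0,0,0,0],[0,0,0,0,0,0],[0,0,0,0,0,0],[0,0,0,0,0,0],[0,0,0,0,0,0],[0,0,0,0,0,0]]
  ],
  "jaw": 0.4
}}

```text
clock: 17.95
tcp_pos: [0.5827, -0.2757, 0.0548]
orientation: [-0.001, -0.112, 0.994, 0.001]
wrist_force: [0.5, -0.8, -0.3]
finger_gap: 0.0599
grip_force: 0.0
```

>>> {"api": "drive_tool", "payload": {
  "series": [
    [[0,0,-0.08,0,0,0],[0,0,-0.15,0,0,0],[0,0,-0.3,0,0,0],[0,0,-0.4,0,0,0],[0,0,-0.4,0,0,0],[0,0,-0.4,0,0,0],[0,0.4,0,0,0,0],[0,0.4,0,0,0,0],[0,0.4,0,0,0,0],[0,0.4,0,0,0,0],[0,0.4,0,0,0,0],[0,0.4,0,0,0,0],[0,0,0,0,0,0],[0,0,0,0,0,0]]
  ]
}}

```text
clock: 19.7
tcp_pos: [0.5194, 0.0046, 0.2637]
orientation: [-0.001, -0.112, 0.994, 0.001]
wrist_force: [0.3, -0.6, 0.4]
finger_gap: 0.0601
grip_force: 0.0
```

```bash
python3 - <<'E'
from plan import *
from workcell import viewer,models
s,p,R=cur(); print(s["clock"],p,s["wrist_force"],s["finger_gap"])
ims=[]
for n in("scene","top"):
    v=viewer.read_camera(n)[:,:,::-1].copy(); c=viewer.camera_info(n)
    for d in models.silhouettes("housing_a",n):
        print(n,round(d["score"],2),d["location"],d["region"].sum())
    print("pred",proj(SO[None]+[0,0,.057],c)[0])
    ims.append(v[120:300,130:510] if n=="scene" else v[120:300,70:450])
cv2.imwrite("pics/p4.png",cv2.resize(np.vstack(ims),(633,600),interpolation=2))
E
```

```text
19.7 [0.5194 0.0046 0.2637] [ 0.3309 -0.622   0.3727] 0.060134919870267006
scene 0.79 [377.8, 170.7] 697
scene 0.64 [326.1, 216.4] 296
scene 0.6 [223.0, 223.3] 695
scene 0.58 [419.9, 201.6] 896
pred [223.6435 226.0838]
top 0.96 [245.6, 207.6] 425
top 0.63 [351.1, 209.1] 722
top 0.2 [121.1, 168.6] 2843
pred [344.6464 210.3952]
```

View pics/p4.png

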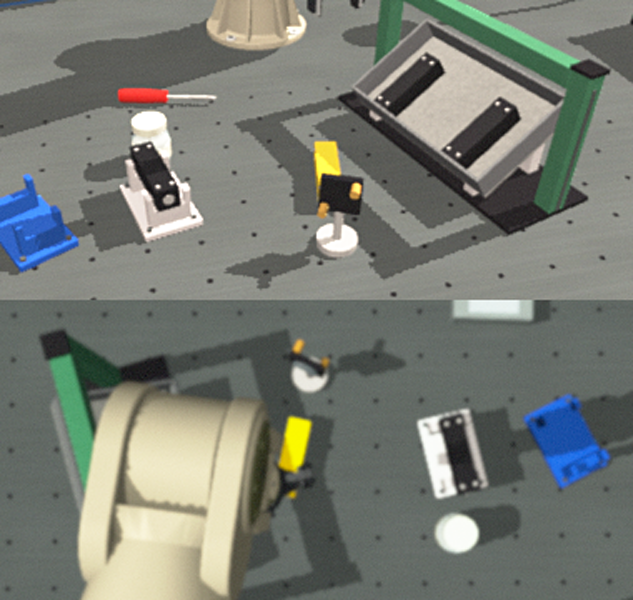

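The scene view shows the housing in the saddle at about (223,223), the two empty ones flat in the bin, and the bystanders in place. In the top view the housing looks offset to the right on the saddle, at (351,209) against a predicted (345,210). I check that enlarged, with overlays.

```bash
cat > chk.py <<'E'
exec(open("fit.py").read().split("for sel in")[0])
from plan import SO,SY
E12=((0,1),(0,2),(0,4),(1,3),(1,5),(2,3),(2,6),(3,7),(4,5),(4,6),(5,7),(6,7))
ims=[];ob={}
for n,c in cams.items():
    v=im[n][:,:,::-1]; o=proj(SO[None]+[0,0,.05],c)[0].astype(int)-[33,42]
    big=cv2.resize(v[o[1]:o[1]+84,o[0]:o[0]+66],None,fx=6,fy=6,interpolation=2)
    hs=box((-.062,-.017,.04),(.062,.017,.074))
    for b,col in((hs,(0,255,255)),(SAD[0],(0,0,255))):
        u=((proj(b@rz(SY).T+SO,c)+.5-o)*6).astype(int).tolist()
        for a,k in E12: cv2.line(big,u[a],u[k],col,1)
    ims.append(big)
    ob[n]=msk("housing_a",n,[(222,223),(349,209)])
cv2.imwrite("pics/p5.png",np.hstack(ims))
hb=[box((-.062,-.017,-.017),(.062,.017,.017))]
mk=lambda p,n:draw(hb,rz(p[2]),np.array([p[0],p[1],.057]),cams[n])
for sel in(["scene","top"],["scene"],["top"]):
    r=run(mk,{n:ob[n] for n in sel if ob[n].sum()},np.array([.584,-.277,.22]),[.01,.01,.05])
    print(sel,r.x,r.fun,"in saddle",rz(SY).T[:2,:2]@(r.x[:2]-SO[:2]))
E
python3 chk.py
```

```text
['scene', 'top'] [ 0.5786 -0.2792  0.2113] 0.1639460897002479 in saddle [-0.0058 -0.0012]
['scene'] [ 0.576  -0.2792  0.2047] 0.06839080459770115 in saddle [-0.0083 -0.0007]
['top'] [ 0.5795 -0.2788  0.2305] 0.06154771241830065 in saddle [-0.0048 -0.0011]
```

View pics/p5.png

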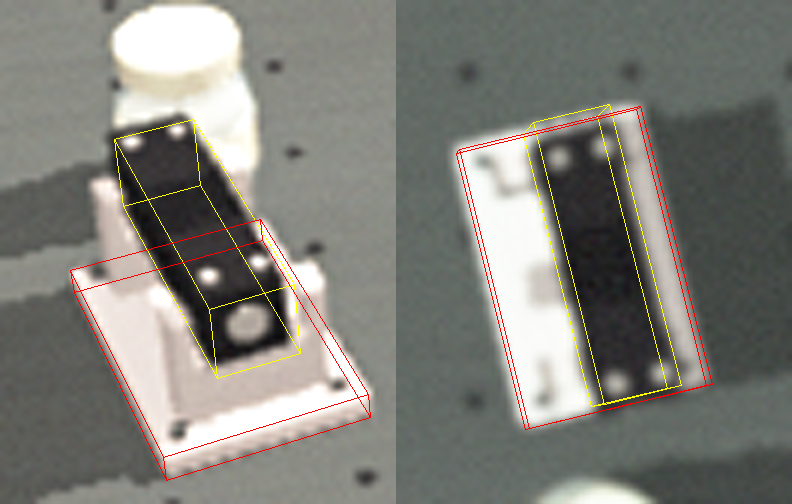

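The enlarged overlay shows the housing seated level in both forks. It is about 5 mm off lengthwise and 1 mm sideways, so the apparent offset was perspective. The gripper is clear of everything, so I hand in.

```bash
python3 -c "
from workcell import order
print(order.hand_in())"
```

```text
the job is handed in; nothing more can be done
None
```

I laid the loaded housing (the middle one, about 0.7 kg by wrist force) level in both saddle forks, about 5 mm off centre lengthwise and 1 mm sideways; the two empty ones are still flat in the bin, the mirror mount and jar look undisturbed, and the job is handed in, with no verdict returned.

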